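Roll down and eject a number plate

TASK

Take the sprung hand roller from its cradle and roll the white facing sheet down flat onto the plate in the jig, in one firm, steady pass from the open mouth towards the ejector slide, letting the roller turn and leaning no harder than its spring takes. Keep the gripper off the plate, and the plate home in the jig, until the whole sheet is down; then gently hang the roller back in its cradle and, with the roller parked, press the ejector slide all the way so that the finished plate stands out of the mouth, and let the slide spring back. Leave everything else on the bench as it stands.

Things in the scene. Friction and masses are not known exactly. Their poses are not given: they have to be found in the camera images.
- jig: Fixed laminating jig, origin under its middle: aluminium bed 300 mm long (its x, towards the open mouth) x 150 mm, bed surface 18 mm above the bench. Steel guides 5 mm high run along both long edges of the plate, 1.5 mm clear of it. Two spring barrels of 14 mm lie on the guides, from x = -42 to -147 mm at y = +-64 mm, tops 19 mm above the bed.
- jig_home (a point): Point in the surface of the jig's bed under the middle of the plate when it is fully home. Its x axis runs level along the jig to the open mouth, 90 mm away; -x leads to the ejector slide.
- plate_center (a point): Middle of the loose number plate in the jig, 6 mm above its underside (the level of the finished surface). 180 mm (x, towards the mouth) x 112 mm, about 0.4 kg, black backing 4 mm. On it a plain white facing sheet, 108 mm wide, 2 mm thick, stands 2.5 mm proud all along (top 8.5 mm above the bed; 6 mm once rolled down). It gives under about 4 N, where the roller bears, and stays down.
- zone1 (a joint): How far the facing sheet has been pressed down in the 1st sixth (30 mm) of its length, counted from the open mouth: 0 proud, 0.0025 m fully down
- zone2 (a joint): How far the facing sheet has been pressed down in the 2nd sixth (30 mm) of its length, counted from the open mouth: 0 proud, 0.0025 m fully down
- zone3 (a joint): How far the facing sheet has been pressed down in the 3rd sixth (30 mm) of its length, counted from the open mouth: 0 proud, 0.0025 m fully down
- zone4 (a joint): How far the facing sheet has been pressed down in the 4th sixth (30 mm) of its length, counted from the open mouth: 0 proud, 0.0025 m fully down
- zone5 (a joint): How far the facing sheet has been pressed down in the 5th sixth (30 mm) of its length, counted from the open mouth: 0 proud, 0.0025 m fully down
- zone6 (a joint): How far the facing sheet has been pressed down in the 6th sixth (30 mm) of its length, counted from the open mouth: 0 proud, 0.0025 m fully down
- ejector (a joint): Travel of the jig's spring ejector slide: 0 at rest, grows to 0.060 m as it is pressed towards the open mouth and pushes the plate out ahead of it. The spring resists with about 1.6 N at rest to 4.3 N at full travel and returns the slide when let go.
- ejector_tab (a point): Middle of the rear face of the slide's upright black thumb tab: 44 mm wide across the jig, 8 mm thick, top 45 mm above the jig's bed, this point 30 mm above the bed. Its x points to the open mouth, the way it is pressed. Behind it the bed is bare for 46 mm; the spring barrels are 57 mm to either side.
- roller_grip (a point): Centre of the wooden grip of the hand roller, 83 mm above the roller's underside. Grip 28 mm thick along its x (the rolling direction), 100 mm along its y (the roller's axis), 46 mm high. Under it a steel bridge 36 x 160 x 6 mm carries a black rubber roller, 44 mm diameter, 104 mm wide. 0.55 kg, the same either way round; at the start it hangs in its cradle.
- roller_spring (a joint): How far the sprung rubber roller is pushed up into its frame: 0 free to 0.008 m at its stop. It takes about 5 N to start and 12 N at the stop.
- roller_spin (a joint): Angle through which the freely turning rubber roller has turned in its frame, 0 at the start (22 mm of rolling is 1 rad)
- cradle: Fixed cradle for the roller, origin under its middle; base 64 x 182 mm, its y runs along the parked roller's axis. Two grey posts 52 mm wide at y = +-72.5 mm, tops 68 mm above the bench, carry the ends of the roller's steel bridge (whose underside is 29 mm below the grip's centre) between lips 8 mm high with 4 mm play every way.
- cradle_seat (a point): Where the grip's centre is when the roller hangs parked in the cradle, 97 mm above the bench; y runs along the roller's axis.
- pads_box: closed cardboard carton of brake pads, 150 x 75 x 60 mm (long side along its x), origin at the middle of its underside. Not part of the job.
- spray_can: upright metal spray can, 65 mm diameter, 190 mm tall; origin at the middle of its underside. Not part of the job.
- oil_bottle: upright grey oil bottle, 84 mm diameter, 230 mm tall, full and easily knocked over; origin at the middle of its underside. Not part of the job.
- oil_filter: upright white oil filter, 76 mm diameter, 85 mm tall; origin at the middle of its underside. Not part of the job.
- wheel_hub: steel wheel hub standing on its flange, 90 mm diameter, 60 mm tall; origin at the middle of its underside. Not part of the job.
- brake_pad: brake pad lying flat, 130 x 50 x 16 mm; origin at the middle of its underside. Not part of the job.
- wrench: open-ended wrench lying flat, 170 mm long, about 10 mm thick; origin at the middle of its underside. Not part of the job.
- screwdriver: screwdriver with dark handle lying flat, 190 mm long, about 30 mm thick; origin at the middle of its underside. Not part of the job.

How it is judged:
By the outcome, as a careful person would: the job done as asked, in the order asked, and still so for the second after the job is handed in, with the robot touching nothing.
It also fails if it takes over 72 s, if anything falls off the work surface, if the arm or the gripper's body presses on something with over 40 N, if the wrist force passes 120 N, or if a joint passes its speed limit or range.

ROBOT

A 6-joint arm with a two-finger parallel gripper is mounted at the origin on the work surface. World frame = base frame: x ahead of the robot, y to its left, z up, the work surface at z = 0. Lengths are in mm, angles in rad, forces in N, time in s.
With the tool pointing down it reaches from about 350 to 875 mm from the base axis. Payload 4.2 kg.
Tool frame: the origin (TCP) lies at the very end of the fingers, on their centre line; the grasp point (between the pads) lies 19 mm behind it; z points along the fingers, y is the line along which they close (so a half turn about z gives the same grasp; the last joint's range is limited). The gripper opens to 85 mm and grips with 20 to 120 N. Pads are 22 mm wide; open, the fingers measure 114 mm over their backs; the gripper's body (76 mm by 85 mm) begins 54 mm behind the grasp point. The pads swing forward as they close: fully open they stand 13 mm farther back than shut.
Start: joints at [1.479, 0.385, 0.008, 0, -1.194, -0.259], TCP at [214.748, 586.926, 231.312] pointing down, gripper open.
Joint ranges: [-3.14, 3.14], [-1.21, 2.06], [-1.07, 1.41], [-3.16, 2.05], [-2.99, -0.16], [-3.1, 3.1]. Speed limits (rad/s): [2.79, 2.79, 3.14, 3.14, 3.14, 3.14].

INTERFACE

Orientations are given as a unit quaternion [x, y, z, w].
In Python, from bench import arm, optics gives the robot as it stands. The module is installed in compiled form; this text tells all that it offers.
- The arm moves only by the tool step_arm, never from a script. Its argument "motion" is a list of rows, each an object with "dr": the turn, a rotation vector about the tool's x, y, z in units of 8 degrees (1.0 is 8 degrees), a list of three; "slide": the shift along the tool's x, y, z in mm, a list of three; "jaw": the finger opening in mm, from 0 to 85.4. A call has exactly 8 rows; each row is the pose to reach, as a shift and turn from the pose commanded when the call began, along the tool's axes at that moment; what a row does not reach only later rows make up. A row lasts 1/8 s, in which the tool goes at most 62.5 mm and 10.7 degrees, less where a joint would pass 70% of its speed; a pose out of reach is approached as far as the arm can. A call with a gripper value outside its range is refused whole. The fingers move at their own pace and stop on an object; the grip force is fixed at half the most. Time passes only in rows, so rows that repeat a pose let the fingers close, or fill a call up. It gives the time, the measured TCP pose, the force, the opening and the grip force at its end, in the units of the state.
- arm.read_state(): the state, without advancing time (a new reading comes with each control period).
- optics.get_image(name): name is "scene" or "top" or "wrist"; returns the picture (420x560x3 uint8, blue, green, red); there is no depth.
- optics.camera_info(name): a dict with "camera_matrix" (3x3 intrinsics, pixels), "view" (4x4, takes a point from world to camera coordinates); the wrist camera has in their place "T_tool_cam" (4x4, takes a point from camera to tool coordinates, whose origin is the TCP and whose axes are the flange's). Camera axes: x right, y up, looking along -z (the intrinsics and any distortion apply to the point x, -y, -z); pixel columns grow to the right and rows downward; lengths in mm; the calibration is good to about 2 mm. A picture is of the moment at which its call begins: read the wrist's pose just before it. camera_info takes no time and is no camera call.
- arm.job_done(): hands the job in; it is judged then, once.
The state is a dict: "clock": time; "joints": joint angles; "joint_vel": joint speeds; "joint_efforts": joint torques, N m; "position": TCP position; "ee_rot": TCP orientation; "contact_force": force on the tool from outside, world axes, zero at the start; "wrist_torque": the same for the moment, N m; "gripper_width": finger opening in mm; "grasp_force": force on a finger pad.
Only numpy, scipy, OpenCV 4.12 (cv2) and the standard library are available. Lean on these libraries where they do the work, as an engineer would, in place of code of your own. Each camera call takes 0.05 s, during which the arm holds its last target. There are 200 camera calls.

## Working session

There is one attempt and no reset: what is moved stays moved. The work goes in short steps, Python scripts to look and compute and a tool call to move; the robot and the scene stay as the last step left them, time stands still between calls to the robot, and variables do not carry over. Pictures are saved under pics/ and viewed, at most 10 in all, crops included, and the job is handed in when it is done.

Besides the shell and the picture viewer there is one more tool, called after "Emit:" as name(argument=value, ...), one argument or row to a line, values as JSON. step_arm: Moves the arm, as the interface text tells. Its arguments: {"type":"object","properties":{"motion":{"type":"array","items":{"type":"object","properties":{"dr":{"type":"array","items":{"type":"number"}},"slide":{"type":"array","items":{"type":"number"}},"jaw":{"type":"number"}}}}},"required":["motion"]}

```bash
mkdir -p pics; python3 - <<'E'
from bench import arm, optics
import cv2, json, numpy as np
s=arm.read_state(); print({k:np.round(v,3).tolist() for k,v in s.items()})
for n in("scene","top"):
    i=optics.camera_info(n); print(n,{k:np.round(v,4).tolist() if not isinstance(v,str) else v for k,v in i.items()})
    cv2.imwrite(f"pics/{n}0.png",optics.get_image(n))
print({k:np.round(v,4).tolist() for k,v in optics.camera_info("wrist").items()})
E
```

```text
{'clock': 0.0, 'joints': [1.479, 0.386, 0.007, -0.001, -1.194, -0.259], 'joint_vel': [0.002, -0.0, -0.0, 0.0, -0.001, 0.0], 'joint_efforts': [0.0, -39.229, 18.839, 4.186, -0.005, 0.0], 'position': [214.554, 586.383, 230.209], 'ee_rot': [0.985, -0.175, -0.0, 0.001], 'contact_force': [-0.672, 0.479, 0.55], 'wrist_torque': [0.02, 0.062, 0.001], 'grasp_force': 0.0, 'gripper_width': 85.146}
scene {'camera_matrix': [[394.2234, 0.0, 277.1101], [0.0, 394.2234, 212.1724], [0.0, 0.0, 1.0]], 'view': [[0.6221, 0.7828, -0.0138, -321.1181], [-0.6507, 0.5268, 0.5468, 319.9119], [0.4353, -0.3312, 0.8371, -1130.074], [0.0, 0.0, 0.0, 1.0]]}
top {'camera_matrix': [[403.7279, 0.0, 274.9374], [0.0, 403.7279, 210.5175], [0.0, 0.0, 1.0]], 'view': [[-0.0225, -0.9996, -0.0163, 8.9399], [0.9934, -0.0242, 0.1125, -548.972], [-0.1128, -0.0137, 0.9935, -1069.2526], [0.0, 0.0, 0.0, 1.0]]}
{'camera_matrix': [[333.3876, 0.0, 275.5285], [0.0, 333.3876, 214.858], [0.0, 0.0, 1.0]], 'T_tool_cam': [[-0.0006, 0.9631, 0.2693, 68.58], [1.0, 0.0004, 0.0006, -0.6873], [0.0005, 0.2693, -0.9631, -142.2978], [0.0, 0.0, 0.0, 1.0]]}
```

View pics/top0.png

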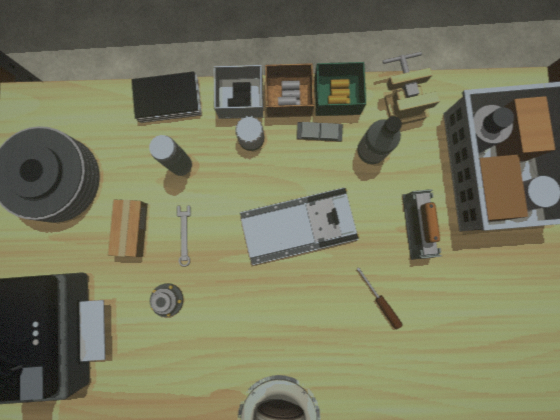

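View pics/scene0.png

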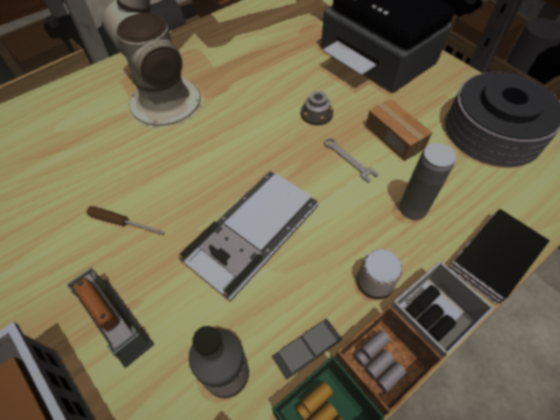

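```bash
cat > h.py <<'E'
import numpy as np, json, os, cv2
from scipy.spatial.transform import Rotation as Rn
from bench import arm, optics
def ray(cam,uv,st=None):
    i=optics.camera_info(cam); K=np.array(i["camera_matrix"])
    uv=np.atleast_2d(np.array(uv,float)); d=np.c_[uv,np.ones(len(uv))]@np.linalg.inv(K).T
    d=d*[1,-1,-1]
    if cam=="wrist":
        T=np.array(i["T_tool_cam"]); R=Rn.from_quat(st["ee_rot"]).as_matrix()
        o=R@T[:3,3]+st["position"]; d=d@(R@T[:3,:3]).T
    else:
        V=np.array(i["view"]); o=-V[:3,:3].T@V[:3,3]; d=d@V[:3,:3]
    return o,d
def onplane(cam,uv,z,st=None):
    o,d=ray(cam,uv,st); return o+d*((z-o[2])/d[:,2])[:,None]
F="cmd.json"
def cmd():
    if not os.path.exists(F): json.dump([[214.748,586.926,231.312],[*Rn.from_matrix(Rn.from_quat(arm.read_state()["ee_rot"]).as_matrix()).as_quat()]],open(F,"w"))
    p,q=json.load(open(F)); return np.array(p),Rn.from_quat(q)
def down(yaw): # tool down, tool y axis heading = yaw (rad, world)
    y=np.array([np.cos(yaw),np.sin(yaw),0]); z=np.array([0,0,-1.]); return Rn.from_matrix(np.c_[np.cross(y,z),y,z])
def rel(p,R):  # numbers for a move from the commanded pose
    p0,R0=cmd(); s=R0.inv().apply(np.array(p)-p0); r=(R0.inv()*R).as_rotvec()/np.radians(8)
    print("slide",s.round(1),"dr",r.round(2))
def did(slide,dr=(0,0,0)): # log final row of a call
    p0,R0=cmd(); p=p0+R0.apply(slide); R=R0*Rn.from_rotvec(np.array(dr)*np.radians(8))
    json.dump([p.tolist(),R.as_quat().tolist()],open(F,"w"))
def st(): 
    s=arm.read_state(); p,R=cmd(); print("t",s["clock"],"pos",np.round(s["position"],1),"cmd",p.round(1),"rotErr°",np.degrees((R.inv()*Rn.from_quat(s["ee_rot"])).as_rotvec()).round(2),"F",np.round(s["contact_force"],1),"w",round(s["gripper_width"],1),"g",round(s["grasp_force"],1)); return s
E
python3 - <<'E'
from h import *
s=st()
print("jig", onplane("top",[(241,226),(345,190),(357,238),(252,264)],23).round(0).tolist())
print("cradle",onplane("top",[(413,192),(437,257),(425,225)],60).round(0).tolist())
print("grip",onplane("top",[(432,222)],120).round(0).tolist())
print("bottle base",onplane("top",[(370,155)],0).round(0).tolist(),"top",onplane("top",[(393,124)],230).round(0).tolist())
print("crate",onplane("top",[(447,105),(470,230)],100).round(0).tolist())
E
```

```text
t 0.1 pos [214.6 586.4 230.3] cmd [214.7 586.9 231.3] rotErr° [-0.  0.  0.] F [ 0.1  0.2 -0.5] w 85.4 g 0.0
jig [[510.0, 90.0, 23.0], [602.0, -198.0, 23.0], [469.0, -225.0, 23.0], [406.0, 62.0, 23.0]]
cradle [[586.0, -372.0, 60.0], [414.0, -423.0, 60.0], [498.0, -398.0, 60.0]]
grip [[501.0, -394.0, 120.0]]
bottle base [[704.0, -277.0, 0.0]] top [[718.0, -280.0, 230.0]]
crate [[808.0, -461.0, 100.0], [480.0, -495.0, 100.0]]
```

```bash
python3 - <<'E'
from h import *
rel([440,250,290],down(np.radians(-90))); rel([545,-60,270],down(np.radians(-75)))
E
```

```text
slide [327.4 239.1 -58.2] dr [ 0.01  0.   -2.51]
slide [532.6 494.  -37.6] dr [ 0.01  0.   -4.39]
```

Emit:
step_arm(
  motion=[
    {"slide": [20, 15, -10], "dr": [0, 0, -0.2], "jaw": 85},
    {"slide": [60, 45, -20], "dr": [0, 0, -0.5], "jaw": 85},
    {"slide": [105, 78, -30], "dr": [0, 0, -0.8], "jaw": 85},
    {"slide": [150, 110, -40], "dr": [0, 0, -1.2], "jaw": 85},
    {"slide": [195, 142, -50], "dr": [0, 0, -1.6], "jaw": 85},
    {"slide": [240, 175, -55], "dr": [0, 0, -1.9], "jaw": 85},
    {"slide": [285, 207, -58], "dr": [0, 0, -2.2], "jaw": 85},
    {"slide": [327, 239, -58], "dr": [0, 0, -2.5], "jaw": 85},
  ],
)

```text
clock: 1.1
position: [440.3, 248.5, 289.4]
ee_rot: [1.0, -0.0, 0.0, -0.0]
contact_force: [0.9, 0.8, -0.2]
gripper_width: 84.9
grasp_force: 0.0
```

```bash
python3 - <<'E'
from h import *
did([327,239,-58],[0,0,-2.5]); st(); rel([545,-60,270],down(np.radians(-75)))
E
```

```text
t 1.1 pos [440.3 248.5 289.4] cmd [439.7 250.2 289.8] rotErr° [ 0.12  0.03 -0.09] F [ 0.9  0.8 -0.2] w 84.9 g 0.0
slide [105.9 309.9  20.4] dr [ 0.01  0.01 -1.89]
```

Emit:
step_arm(
  motion=[
    {"slide": [15, 45, 3], "dr": [0, 0, -0.3], "jaw": 85},
    {"slide": [32, 95, 6], "dr": [0, 0, -0.6], "jaw": 85},
    {"slide": [50, 145, 9], "dr": [0, 0, -0.9], "jaw": 85},
    {"slide": [67, 195, 12], "dr": [0, 0, -1.2], "jaw": 85},
    {"slide": [84, 245, 16], "dr": [0, 0, -1.5], "jaw": 85},
    {"slide": [100, 290, 20], "dr": [0, 0, -1.8], "jaw": 85},
    {"slide": [106, 310, 20], "dr": [0, 0, -1.9], "jaw": 85},
    {"slide": [106, 310, 20], "dr": [0, 0, -1.9], "jaw": 85},
  ],
)

```text
clock: 2.1
position: [545.0, -61.3, 268.4]
ee_rot: [0.992, 0.13, -0.001, -0.0]
contact_force: [-0.4, 0.2, 0.6]
gripper_width: 84.8
grasp_force: 0.0
```

```bash
python3 - <<'E'
from h import *
did([106,310,20],[0,0,-1.9]); s=st(); im=optics.get_image("wrist"); cv2.imwrite("pics/w1.png",im); json.dump({k:np.array(s[k]).tolist() for k in("position","ee_rot")},open("w1.json","w"))
cv2.imwrite("pics/w1b.png",cv2.resize(im,(800,600)))
E
```

```text
t 2.1 pos [545.  -61.3 268.4] cmd [545.1 -60.1 270.4] rotErr° [ 0.12 -0.03  0.16] F [-0.4  0.2  0.6] w 84.8 g 0.0
```

View pics/w1b.png

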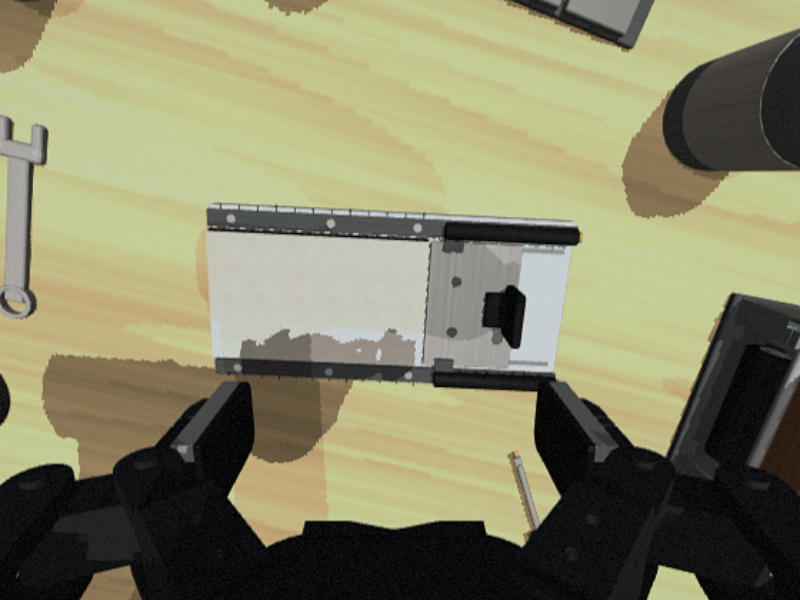

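```bash
cat >> h.py <<'E'
def edge(g,a,b,half=4,n=40):
    """refine line a-b (px) on strongest gradient across it; returns fitted point, direction"""
    a,b=np.array(a,float),np.array(b,float); d=(b-a)/np.linalg.norm(b-a); nrm=np.array([-d[1],d[0]])
    t=np.arange(-half,half+.01,.25); P=np.array([a+(b-a)*k for k in np.linspace(.06,.94,n)])
    M=(P[:,None]+t[None,:,None]*nrm).astype(np.float32); v=cv2.remap(g,M[...,0],M[...,1],cv2.INTER_LINEAR).astype(float)
    v=cv2.GaussianBlur(v,(9,1),0); k=np.abs(np.diff(v,axis=1)).argmax(1); Q=P+(t[k]+.125)[:,None]*nrm
    vx,vy,x,y=cv2.fitLine(Q.astype(np.float32),cv2.DIST_HUBER,0,.01,.01).ravel(); return np.array([x,y]),np.array([vx,vy])
def cross(l,m):
    s=np.linalg.solve(np.c_[l[1],-m[1]],m[0]-l[0]); return l[0]+s[0]*l[1]
E
python3 - <<'E'
from h import *
s=json.load(open("w1.json")); im=cv2.imread("pics/w1.png"); g=cv2.cvtColor(im,cv2.COLOR_BGR2GRAY)
f=lambda *p:np.array(p)*0.7
T=edge(g,f(211,231),f(425,240)); B=edge(g,f(217,361),f(421,362)); L=edge(g,f(209,233),f(216,355)); R=edge(g,f(430,243),f(423,358))
c=np.array([cross(T,L),cross(T,R),cross(B,R),cross(B,L)]); print((c/.7).round(1).tolist())
W=onplane("wrist",c,26.5,s); print(W.round(1).tolist())
print("sides",[round(float(np.linalg.norm(W[i]-W[i-1])),1) for i in range(4)], "headings to mouth",[float(np.degrees(np.arctan2(*(v[1::-1]))).round(2)) for v in (W[0]-W[1],W[3]-W[2])],"centre",W.mean(0).round(1))
# outer corners at bed/guide top z=23
O=onplane("wrist",[f(208,205),f(580,222),f(553,388),f(217,374)],23,s); print(O.round(1).tolist())
# tab top
print("tab top corners z=63",onplane("wrist",[f(510,286),f(524,290),f(524,344),f(511,348)],63,s).round(1).tolist())
E
```

```text
[[204.6999969482422, 229.6999969482422], [429.29998779296875, 240.89999389648438], [420.70001220703125, 366.0], [212.0, 356.3999938964844]]
[[530.5, 92.2, 26.5], [568.2, -84.3, 26.5], [461.9, -107.1, 26.5], [424.1, 69.4, 26.5]]
sides [108.8, 180.5, 108.7, 180.6] headings to mouth [102.06, 102.09] centre [496.2  -7.5  26.5]
[[549.9, 93.9, 23.0], [613.6, -197.6, 23.0], [470.6, -226.9, 23.0], [407.1, 63.6, 23.0]]
tab top corners z=63 [[555.4, -148.1, 63.0], [555.2, -159.2, 63.0], [514.4, -173.4, 63.0], [508.7, -164.7, 63.0]]
```

```bash
python3 - <<'E'
from h import *
rel([475,-390,270],down(np.radians(-75)))
E
```

```text
slide [-153.5  300.3    1. ] dr [0.01 0.01 0.01]
```

Emit:
step_arm(
  motion=[
    {"slide": [-20, 40, 0], "dr": [0, 0, 0], "jaw": 85},
    {"slide": [-45, 88, 0], "dr": [0, 0, 0], "jaw": 85},
    {"slide": [-70, 136, 0], "dr": [0, 0, 0], "jaw": 85},
    {"slide": [-95, 185, 0], "dr": [0, 0, 0], "jaw": 85},
    {"slide": [-120, 235, 0], "dr": [0, 0, 0], "jaw": 85},
    {"slide": [-143, 280, 0], "dr": [0, 0, 0], "jaw": 85},
    {"slide": [-153, 300, 0], "dr": [0, 0, 0], "jaw": 85},
    {"slide": [-153, 300, 0], "dr": [0, 0, 0], "jaw": 85},
  ],
)

```text
clock: 3.15
position: [475.5, -389.7, 268.9]
ee_rot: [0.991, 0.131, -0.0, -0.0]
contact_force: [-0.1, -0.2, -0.7]
gripper_width: 85.1
grasp_force: 0.0
```

```bash
python3 - <<'E'
from h import *
did([-153,300,0]); s=st(); im=optics.get_image("wrist"); cv2.imwrite("pics/w2.png",im); json.dump({k:np.array(s[k]).tolist() for k in("position","ee_rot")},open("w2.json","w"))
cv2.imwrite("pics/w2b.png",cv2.resize(im,(800,600)))
E
```

```text
t 3.15 pos [ 475.5 -389.7  268.9] cmd [ 475.4 -389.5  271. ] rotErr° [0.14 0.04 0.05] F [-0.1 -0.2 -0.7] w 85.1 g 0.0
```

View pics/w2b.png

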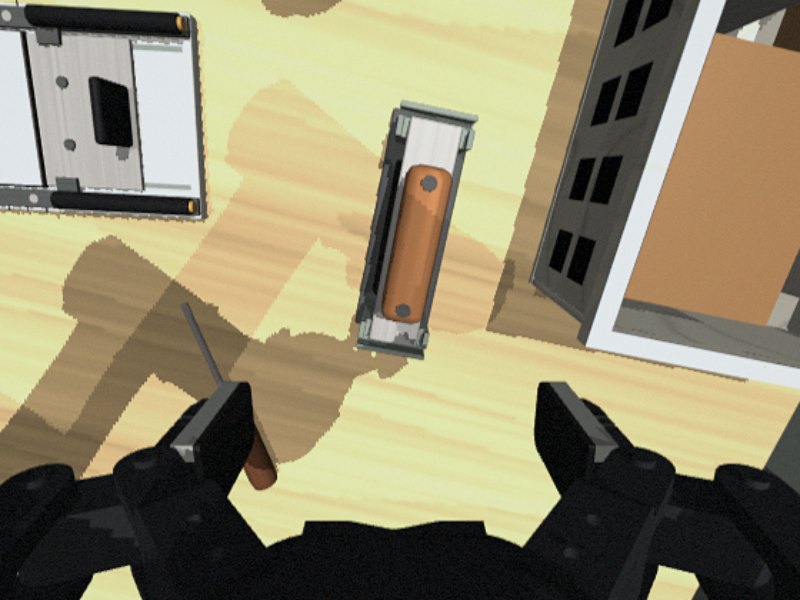

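```bash
python3 - <<'E'
from h import *
s=json.load(open("w2.json")); im=cv2.imread("pics/w2.png"); hsv=cv2.cvtColor(im,cv2.COLOR_BGR2HSV)
f=lambda *p:np.array(p)*0.7
m=cv2.inRange(hsv,(3,90,40),(17,255,255)); z=np.zeros_like(m); z[int(150*.7):int(335*.7),int(370*.7):int(460*.7)]=1; m*=z
m=cv2.morphologyEx(m,cv2.MORPH_CLOSE,np.ones((9,9)))
c=max(cv2.findContours(m,0,cv2.CHAIN_APPROX_NONE)[0],key=cv2.contourArea)[:,0]
for zz in(120,112):
    W=onplane("wrist",c,zz,s)[:,:2].astype(np.float32); r=cv2.minAreaRect(W); b=cv2.boxPoints(r); e=max((b[1]-b[0],b[2]-b[1]),key=np.linalg.norm); print(zz,r,"axis heading",np.degrees(np.arctan2(e[1],e[0])))
P=onplane("wrist",[f(429,184),f(403,311)],120,s); print("pins",P.round(1).tolist(),np.degrees(np.arctan2(*(P[0]-P[1])[1::-1])), P.mean(0))
C=onplane("wrist",[f(400,101),f(478,118),f(423,358),f(357,347)],76,s); print("cradle",C.round(1).tolist(),C.mean(0).round(1))
L=onplane("wrist",[f(392,122),f(416,353)],76,s)
print("crate base edge z0",onplane("wrist",[f(533,283)],0,s).round(0).tolist(),"rim",[onplane("wrist",[f(583,345)],h,s).round(0).tolist() for h in(60,100,140)])
o,d=ray("wrist",[f(583,345)],s)
E
python3 - <<'E'
import cv2; im=cv2.imread("pics/w2.png")[60:265,235:350]; cv2.imwrite("pics/w2c.png",cv2.resize(im,None,fx=2.9,fy=2.9,interpolation=cv2.INTER_CUBIC))
E
```

```text
120 ((503.5948486328125, -398.2041931152344), (96.75346374511719, 34.58543395996094), 4.019312858581543) axis heading 4.019327
112 ((502.53826904296875, -398.9354248046875), (99.41217041015625, 35.53578567504883), 4.019230842590332) axis heading 4.019249
pins [[541.7, -393.0, 120.0], [462.3, -398.8, 120.0]] 4.174311960053167 [ 502.00040077 -395.85543582  120.        ]
cradle [[587.1, -363.3, 76.0], [590.4, -415.6, 76.0], [418.6, -427.1, 76.0], [414.2, -377.0, 76.0]] [ 502.6 -395.8   76. ]
crate base edge z0 [[484.0, -514.0, 0.0]] rim [[[456.0, -548.0, 60.0]], [[465.0, -528.0, 100.0]], [[475.0, -508.0, 140.0]]]
```

View pics/w2c.png

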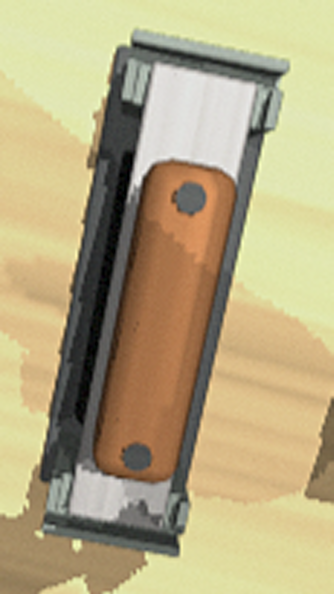

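```bash
python3 - <<'E'
from h import *
rel([502.2,-395.8,79],down(np.radians(-85.9)))
E
```

```text
slide [ 24.4  12.7 192. ] dr [0.01 0.01 1.37]
```

Emit:
step_arm(
  motion=[
    {"slide": [7, 4, 15], "dr": [0, 0, 0.4], "jaw": 62},
    {"slide": [16, 8, 40], "dr": [0, 0, 0.9], "jaw": 62},
    {"slide": [24.4, 12.7, 70], "dr": [0, 0, 1.37], "jaw": 62},
    {"slide": [24.4, 12.7, 95], "dr": [0, 0, 1.37], "jaw": 62},
    {"slide": [24.4, 12.7, 115], "dr": [0, 0, 1.37], "jaw": 62},
    {"slide": [24.4, 12.7, 130], "dr": [0, 0, 1.37], "jaw": 62},
    {"slide": [24.4, 12.7, 135], "dr": [0, 0, 1.37], "jaw": 62},
    {"slide": [24.4, 12.7, 135], "dr": [0, 0, 1.37], "jaw": 62},
  ],
)

```text
clock: 4.2
position: [502.8, -395.2, 134.7]
ee_rot: [0.999, 0.037, 0.0, 0.0]
contact_force: [1.0, 0.1, -0.4]
gripper_width: 62.4
grasp_force: 0.0
```

```bash
python3 - <<'E'
from h import *
did([24.4,12.7,135],[0,0,1.37]); s=st(); rel([502.2,-395.8,79],down(np.radians(-85.9)))
im=optics.get_image("wrist"); cv2.imwrite("pics/w3.png",im[150:420])
E
```

```text
t 4.2 pos [ 502.8 -395.2  134.7] cmd [ 502.2 -395.7  136. ] rotErr° [ 0.09  0.06 -0.05] F [ 1.   0.1 -0.4] w 62.4 g 0.0
slide [ 0. -0. 57.] dr [0.01 0.01 0.  ]
```

View pics/w3.png

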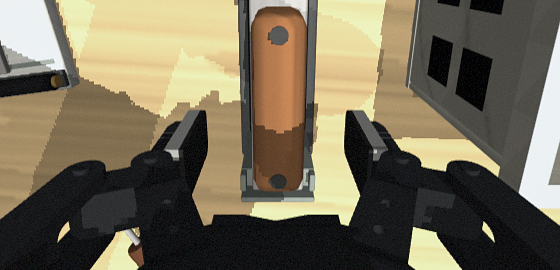

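Emit:
step_arm(
  motion=[
    {"slide": [0, 0.5, 12], "dr": [0, 0, 0], "jaw": 62},
    {"slide": [0, 1, 28], "dr": [0, 0, 0], "jaw": 62},
    {"slide": [0, 1, 44], "dr": [0, 0, 0], "jaw": 62},
    {"slide": [0, 1, 54], "dr": [0, 0, 0], "jaw": 62},
    {"slide": [0, 1, 57], "dr": [0, 0, 0], "jaw": 62},
    {"slide": [0, 1, 57], "dr": [0, 0, 0], "jaw": 62},
    {"slide": [0, 1, 57], "dr": [0, 0, 0], "jaw": 40},
    {"slide": [0, 1, 57], "dr": [0, 0, 0], "jaw": 32},
  ],
)

```text
clock: 5.25
position: [502.8, -396.6, 77.9]
ee_rot: [0.999, 0.036, 0.0, 0.0]
contact_force: [0.5, 0.4, -0.4]
gripper_width: 31.8
grasp_force: 0.0
```

Emit:
step_arm(
  motion=[
    {"slide": [0, 0, 0], "dr": [0, 0, 0], "jaw": 26},
    {"slide": [0, 0, 0], "dr": [0, 0, 0], "jaw": 20},
    {"slide": [0, 0, 0], "dr": [0, 0, 0], "jaw": 15},
    {"slide": [0, 0, 0], "dr": [0, 0, 0], "jaw": 15},
    {"slide": [0, 0, 0], "dr": [0, 0, 0], "jaw": 15},
    {"slide": [0, 0, 0], "dr": [0, 0, 0], "jaw": 15},
    {"slide": [0, 0, 0], "dr": [0, 0, 0], "jaw": 15},
    {"slide": [0, 0, 0], "dr": [0, 0, 0], "jaw": 15},
  ],
)

```text
clock: 6.25
position: [502.8, -396.6, 78.0]
ee_rot: [0.999, 0.036, 0.0, 0.0]
contact_force: [-1.0, 1.6, 5.6]
gripper_width: 27.3
grasp_force: 60.1
```

```bash
python3 - <<'E'
from h import *
did([0,1,57]); s=st(); cv2.imwrite("pics/w4.png",optics.get_image("wrist"))
E
```

```text
t 6.25 pos [ 502.8 -396.6   78. ] cmd [ 502.3 -396.8   79. ] rotErr° [ 0.07  0.08 -0.02] F [-1.   1.6  5.6] w 27.3 g 60.1
```

Emit:
step_arm(
  motion=[
    {"slide": [0, 0, -4], "dr": [0, 0, 0], "jaw": 15},
    {"slide": [0, 0, -12], "dr": [0, 0, 0], "jaw": 15},
    {"slide": [0, 0, -24], "dr": [0, 0, 0], "jaw": 15},
    {"slide": [0, 0, -38], "dr": [0, 0, 0], "jaw": 15},
    {"slide": [0, 0, -54], "dr": [0, 0, 0], "jaw": 15},
    {"slide": [0, 0, -70], "dr": [0, 0, 0], "jaw": 15},
    {"slide": [0, 0, -84], "dr": [0, 0, 0], "jaw": 15},
    {"slide": [0, 0, -90], "dr": [0, 0, 0], "jaw": 15},
  ],
)

```text
clock: 7.3
position: [503.0, -396.7, 168.9]
ee_rot: [0.999, 0.036, 0.001, 0.001]
contact_force: [-0.1, -0.0, -3.9]
gripper_width: 27.6
grasp_force: 59.4
```

```bash
python3 - <<'E'
from h import *
did([0,0,-90]); s=st(); rel([479.1,72.7,169],down(np.radians(-77.93)))
cv2.imwrite("pics/w5.png",optics.get_image("wrist"))
E
```

```text
t 7.3 pos [ 503.  -396.7  168.9] cmd [ 502.3 -396.7  169. ] rotErr° [ 0.04  0.15 -0.02] F [-0.1 -0.  -3.9] w 27.6 g 59.4
slide [  10.6 -469.8   -0.9] dr [ 0.01  0.01 -0.99]
```

View pics/w5.png

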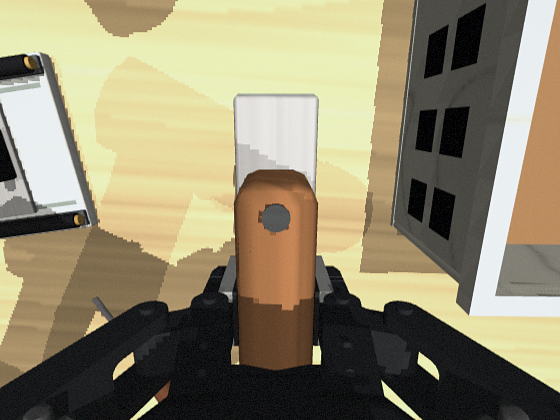

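Emit:
step_arm(
  motion=[
    {"slide": [0, -8, 0], "dr": [0, 0, 0], "jaw": 15},
    {"slide": [0, -25, 0], "dr": [0, 0, 0], "jaw": 15},
    {"slide": [1, -50, 0], "dr": [0, 0, 0], "jaw": 15},
    {"slide": [2, -82, 0], "dr": [0, 0, -0.1], "jaw": 15},
    {"slide": [3, -118, 0], "dr": [0, 0, -0.2], "jaw": 15},
    {"slide": [4, -155, 0], "dr": [0, 0, -0.3], "jaw": 15},
    {"slide": [5, -192, 0], "dr": [0, 0, -0.4], "jaw": 15},
    {"slide": [5, -230, 0], "dr": [0, 0, -0.5], "jaw": 15},
  ],
)

```text
clock: 8.35
position: [490.1, -164.6, 167.0]
ee_rot: [0.997, 0.072, -0.0, -0.0]
contact_force: [0.7, 0.5, -4.7]
gripper_width: 27.2
grasp_force: 59.6
```

```bash
python3 - <<'E'
from h import *
did([5,-230,0],[0,0,-.5]); s=st(); rel([479.1,72.7,169],down(np.radians(-77.93)))
E
```

```text
t 8.35 pos [ 490.1 -164.6  167. ] cmd [ 490.7 -166.9  168.6] rotErr° [ 0.12  0.01 -0.07] F [ 0.7  0.5 -4.7] w 27.2 g 59.6
slide [  22.4 -238.8   -0.9] dr [ 0.01  0.01 -0.49]
```

Emit:
step_arm(
  motion=[
    {"slide": [4, -38, 0], "dr": [0, 0, -0.1], "jaw": 15},
    {"slide": [8, -76, 0], "dr": [0, 0, -0.2], "jaw": 15},
    {"slide": [11, -114, 0], "dr": [0, 0, -0.3], "jaw": 15},
    {"slide": [15, -150, 0], "dr": [0, 0, -0.4], "jaw": 15},
    {"slide": [18, -184, 0], "dr": [0, 0, -0.49], "jaw": 15},
    {"slide": [21, -212, 0], "dr": [0, 0, -0.49], "jaw": 15},
    {"slide": [22.4, -231, 0], "dr": [0, 0, -0.49], "jaw": 15},
    {"slide": [22.4, -238.8, 0], "dr": [0, 0, -0.49], "jaw": 15},
  ],
)

```text
clock: 9.35
position: [478.3, 74.1, 167.2]
ee_rot: [0.994, 0.106, -0.0, -0.0]
contact_force: [1.4, 0.2, -4.4]
gripper_width: 27.5
grasp_force: 59.8
```

Emit:
step_arm(
  motion=[
    {"slide": [0, 0, 4], "dr": [0, 0, 0], "jaw": 15},
    {"slide": [0, 0, 14], "dr": [0, 0, 0], "jaw": 15},
    {"slide": [0, 0, 28], "dr": [0, 0, 0], "jaw": 15},
    {"slide": [0, 0, 43], "dr": [0, 0, 0], "jaw": 15},
    {"slide": [0, 0, 56], "dr": [0, 0, 0], "jaw": 15},
    {"slide": [0, 0, 64], "dr": [0, 0, 0], "jaw": 15},
    {"slide": [0, 0, 67], "dr": [0, 0, 0], "jaw": 15},
    {"slide": [0, 0, 67], "dr": [0, 0, 0], "jaw": 15},
  ],
)

```text
clock: 10.35
position: [479.5, 72.9, 100.3]
ee_rot: [0.994, 0.105, 0.0, 0.0]
contact_force: [-0.0, 0.2, -4.4]
gripper_width: 27.2
grasp_force: 59.8
```

```bash
python3 - <<'E'
from h import *
did([22.4,-238.8,0],[0,0,-.49]);did([0,0,67]); s=st(); u=np.array([-.2091,.9779]); v=np.array(s["position"])[:2]-[496.2,-7.5]; print("along",v@u,"lat",v@[-u[1],u[0]])
im=optics.get_image("wrist"); cv2.imwrite("pics/w6.png",im)
E
```

```text
t 10.35 pos [479.5  72.9 100.3] cmd [479.1  72.6 101.1] rotErr° [ 0.1   0.07 -0.01] F [-0.   0.2 -4.4] w 27.2 g 59.8
along 82.09825531873905 lat -0.4530338040106585
```

View pics/w6.png

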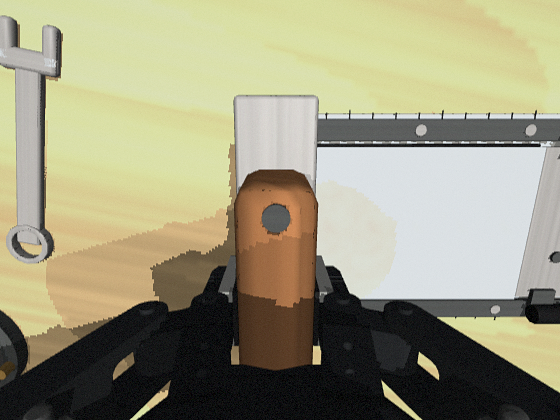

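Emit:
step_arm(
  motion=[
    {"slide": [0, 0, 3], "dr": [0, 0, 0], "jaw": 15},
    {"slide": [0, 0, 6], "dr": [0, 0, 0], "jaw": 15},
    {"slide": [0, 0, 8], "dr": [0, 0, 0], "jaw": 15},
    {"slide": [0, 0, 10], "dr": [0, 0, 0], "jaw": 15},
    {"slide": [0, 0, 11.5], "dr": [0, 0, 0], "jaw": 15},
    {"slide": [0, 0, 13], "dr": [0, 0, 0], "jaw": 15},
    {"slide": [0, 0, 14], "dr": [0, 0, 0], "jaw": 15},
    {"slide": [0, 0, 14], "dr": [0, 0, 0], "jaw": 15},
  ],
)

```text
clock: 11.4
position: [479.4, 72.8, 86.8]
ee_rot: [0.994, 0.105, 0.0, 0.0]
contact_force: [-1.3, -0.7, 2.8]
gripper_width: 27.2
grasp_force: 60.6
```

```bash
python3 - <<'E'
from h import *
did([0,0,14]); s=st(); print(np.round(s["wrist_torque"],2))
E
```

```text
t 11.4 pos [479.4  72.8  86.8] cmd [479.1  72.5  87.1] rotErr° [ 0.09  0.08 -0.02] F [-1.3 -0.7  2.8] w 27.2 g 60.6
[-0.16  0.64 -0.08]
```

Emit:
step_arm(
  motion=[
    {"slide": [0, 2, 1.2], "dr": [0, 0, 0], "jaw": 15},
    {"slide": [0, 6, 2], "dr": [0, 0, 0], "jaw": 15},
    {"slide": [0, 13.5, 2], "dr": [0, 0, 0], "jaw": 15},
    {"slide": [0, 21, 2], "dr": [0, 0, 0], "jaw": 15},
    {"slide": [0, 28.5, 2], "dr": [0, 0, 0], "jaw": 15},
    {"slide": [0, 36, 2], "dr": [0, 0, 0], "jaw": 15},
    {"slide": [0, 43.5, 2], "dr": [0, 0, 0], "jaw": 15},
    {"slide": [0, 51, 2], "dr": [0, 0, 0], "jaw": 15},
  ],
)

```text
clock: 12.4
position: [490.3, 22.6, 84.4]
ee_rot: [0.994, 0.105, 0.0, -0.0]
contact_force: [-1.7, 1.1, 4.2]
gripper_width: 27.2
grasp_force: 61.1
```

Emit:
step_arm(
  motion=[
    {"slide": [0, 7.5, 0], "dr": [0, 0, 0], "jaw": 15},
    {"slide": [0, 15, 0], "dr": [0, 0, 0], "jaw": 15},
    {"slide": [0, 22.5, 0], "dr": [0, 0, 0], "jaw": 15},
    {"slide": [0, 30, 0], "dr": [0, 0, 0], "jaw": 15},
    {"slide": [0, 37.5, 0], "dr": [0, 0, 0], "jaw": 15},
    {"slide": [0, 45, 0], "dr": [0, 0, 0], "jaw": 15},
    {"slide": [0, 52.5, 0], "dr": [0, 0, 0], "jaw": 15},
    {"slide": [0, 60, 0], "dr": [0, 0, 0], "jaw": 15},
  ],
)

```text
clock: 13.4
position: [502.8, -36.1, 84.4]
ee_rot: [0.994, 0.105, 0.0, -0.0]
contact_force: [-1.7, 0.6, 4.7]
gripper_width: 27.1
grasp_force: 61.1
```

Emit:
step_arm(
  motion=[
    {"slide": [0, 7.5, 0], "dr": [0, 0, 0], "jaw": 15},
    {"slide": [0, 15, 0], "dr": [0, 0, 0], "jaw": 15},
    {"slide": [0, 22.5, 0], "dr": [0, 0, 0], "jaw": 15},
    {"slide": [0, 30, 0], "dr": [0, 0, 0], "jaw": 15},
    {"slide": [0, 37.5, 0], "dr": [0, 0, 0], "jaw": 15},
    {"slide": [0, 45, 0], "dr": [0, 0, 0], "jaw": 15},
    {"slide": [0, 51, 0], "dr": [0, 0, 0], "jaw": 15},
    {"slide": [0, 54, 0], "dr": [0, 0, 0], "jaw": 15},
  ],
)

```text
clock: 14.4
position: [514.0, -88.9, 84.3]
ee_rot: [0.994, 0.105, 0.0, 0.0]
contact_force: [-1.0, -0.0, 5.7]
gripper_width: 27.2
grasp_force: 61.1
```

```bash
python3 - <<'E'
from h import *
did([0,51,2]);did([0,60,0]);did([0,54,0]); s=st(); u=np.array([-.2091,.9779]); v=np.array(s["position"])[:2]-[496.2,-7.5]; print("along",v@u,"lat",v@[-u[1],u[0]])
E
```

```text
t 14.4 pos [514.  -88.9  84.3] cmd [513.5 -88.8  85.4] rotErr° [0.1  0.08 0.01] F [-1.  -0.   5.7] w 27.2 g 61.1
along -83.33608726041274 lat -0.3870441991698783
```

Emit:
step_arm(
  motion=[
    {"slide": [0, 0, -3], "dr": [0, 0, 0], "jaw": 15},
    {"slide": [0, 0, -8], "dr": [0, 0, 0], "jaw": 15},
    {"slide": [0, 0, -18], "dr": [0, 0, 0], "jaw": 15},
    {"slide": [0, 0, -32], "dr": [0, 0, 0], "jaw": 15},
    {"slide": [0, 0, -48], "dr": [0, 0, 0], "jaw": 15},
    {"slide": [0, 0, -64], "dr": [0, 0, 0], "jaw": 15},
    {"slide": [0, 0, -78], "dr": [0, 0, 0], "jaw": 15},
    {"slide": [0, 0, -84], "dr": [0, 0, 0], "jaw": 15},
  ],
)

```text
clock: 15.4
position: [514.1, -88.4, 169.5]
ee_rot: [0.994, 0.105, 0.001, -0.0]
contact_force: [-0.1, 0.3, -4.9]
gripper_width: 27.5
grasp_force: 59.9
```

```bash
python3 - <<'E'
from h import *
did([0,0,-84]); s=st(); rel([502.3,-396.8,169.4],down(np.radians(-85.9)))
a=optics.get_image("scene"); cv2.imwrite("pics/s7.png",a)
b=cv2.imread("pics/scene0.png")
k=lambda i: cv2.resize(i[165:305,175:325],None,fx=2.6,fy=2.6,interpolation=cv2.INTER_CUBIC)
cv2.imwrite("pics/s7c.png",np.hstack([k(b),k(a)]))
E
```

```text
t 15.4 pos [514.1 -88.4 169.5] cmd [513.6 -88.7 169.4] rotErr° [ 0.1   0.15 -0.01] F [-0.1  0.3 -4.9] w 27.5 g 59.9
slide [-75.4 299.    0.6] dr [0.01 0.01 0.99]
```

View pics/s7c.png

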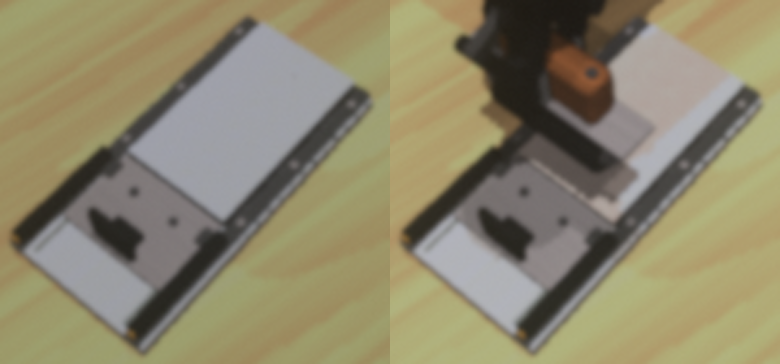

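Emit:
step_arm(
  motion=[
    {"slide": [-2, 10, 0], "dr": [0, 0, 0], "jaw": 15},
    {"slide": [-8, 32, 0], "dr": [0, 0, 0.1], "jaw": 15},
    {"slide": [-16, 64, 0], "dr": [0, 0, 0.3], "jaw": 15},
    {"slide": [-26, 102, 0], "dr": [0, 0, 0.4], "jaw": 15},
    {"slide": [-35, 140, 0], "dr": [0, 0, 0.6], "jaw": 15},
    {"slide": [-45, 180, 0], "dr": [0, 0, 0.7], "jaw": 15},
    {"slide": [-55, 218, 0], "dr": [0, 0, 0.8], "jaw": 15},
    {"slide": [-63, 252, 0], "dr": [0, 0, 0.99], "jaw": 15},
  ],
)

```text
clock: 16.45
position: [503.7, -349.9, 166.9]
ee_rot: [0.999, 0.035, -0.001, -0.001]
contact_force: [0.2, 0.0, -5.2]
gripper_width: 27.0
grasp_force: 59.9
```

```bash
python3 - <<'E'
from h import *
did([-63,252,0],[0,0,.99]); s=st(); rel([502.3,-396.8,169.4],down(np.radians(-85.9)))
E
```

```text
t 16.45 pos [ 503.7 -349.9  166.9] cmd [ 504.6 -348.3  169.9] rotErr° [ 0.17 -0.09  0.09] F [ 0.2  0.  -5.2] w 27.0 g 59.9
slide [-5.8 48.2  0.6] dr [0.01 0.01 0.  ]
```

Emit:
step_arm(
  motion=[
    {"slide": [-3, 24, 0], "dr": [0, 0, 0], "jaw": 15},
    {"slide": [-5, 40, 0.6], "dr": [0, 0, 0], "jaw": 15},
    {"slide": [-5.8, 47, 0.6], "dr": [0, 0, 0], "jaw": 15},
    {"slide": [-5.8, 48.2, 1], "dr": [0, 0, 0], "jaw": 15},
    {"slide": [-5.8, 48.2, 6], "dr": [0, 0, 0], "jaw": 15},
    {"slide": [-5.8, 48.2, 18], "dr": [0, 0, 0], "jaw": 15},
    {"slide": [-5.8, 48.2, 30], "dr": [0, 0, 0], "jaw": 15},
    {"slide": [-5.8, 48.2, 36], "dr": [0, 0, 0], "jaw": 15},
  ],
)

```text
clock: 17.45
position: [501.9, -396.0, 130.7]
ee_rot: [0.999, 0.036, -0.001, -0.001]
contact_force: [-0.4, -0.3, -4.9]
gripper_width: 27.3
grasp_force: 60.0
```

Emit:
step_arm(
  motion=[
    {"slide": [0, 0, 8], "dr": [0, 0, 0], "jaw": 15},
    {"slide": [0, 0, 18], "dr": [0, 0, 0], "jaw": 15},
    {"slide": [0, 0, 27], "dr": [0, 0, 0], "jaw": 15},
    {"slide": [0, 0, 34], "dr": [0, 0, 0], "jaw": 15},
    {"slide": [0, 0, 38], "dr": [0, 0, 0], "jaw": 15},
    {"slide": [0, 0, 40], "dr": [0, 0, 0], "jaw": 15},
    {"slide": [0, 0, 40], "dr": [0, 0, 0], "jaw": 15},
    {"slide": [0, 0, 40], "dr": [0, 0, 0], "jaw": 15},
  ],
)

```text
clock: 18.45
position: [502.7, -396.7, 92.7]
ee_rot: [0.999, 0.036, 0.0, 0.0]
contact_force: [-0.6, 0.6, -5.6]
gripper_width: 27.1
grasp_force: 60.0
```

```bash
python3 - <<'E'
from h import *
did([-5.8,48.2,36]);did([0,0,40]); s=st(); rel([502.3,-396.8,79.5],down(np.radians(-85.9)))
E
```

```text
t 18.45 pos [ 502.7 -396.7   92.7] cmd [ 502.2 -396.9   94. ] rotErr° [ 0.08  0.07 -0.02] F [-0.6  0.6 -5.6] w 27.1 g 60.0
slide [ 0.1 -0.1 14.5] dr [0.01 0.01 0.  ]
```

Emit:
step_arm(
  motion=[
    {"slide": [0, 0, 3], "dr": [0, 0, 0], "jaw": 15},
    {"slide": [0, 0, 6], "dr": [0, 0, 0], "jaw": 15},
    {"slide": [0, 0, 9], "dr": [0, 0, 0], "jaw": 15},
    {"slide": [0, 0, 11.5], "dr": [0, 0, 0], "jaw": 15},
    {"slide": [0, 0, 13], "dr": [0, 0, 0], "jaw": 15},
    {"slide": [0, 0, 14], "dr": [0, 0, 0], "jaw": 15},
    {"slide": [0, 0, 14.5], "dr": [0, 0, 0], "jaw": 15},
    {"slide": [0, 0, 14.5], "dr": [0, 0, 0], "jaw": 15},
  ],
)

```text
clock: 19.45
position: [502.6, -396.6, 78.0]
ee_rot: [0.999, 0.036, 0.0, 0.0]
contact_force: [-1.0, -1.0, -4.6]
gripper_width: 27.3
grasp_force: 60.1
```

Emit:
step_arm(
  motion=[
    {"slide": [0, 0, 0.3], "dr": [0, 0, 0], "jaw": 15},
    {"slide": [0, 0, 0.6], "dr": [0, 0, 0], "jaw": 15},
    {"slide": [0, 0, 0.8], "dr": [0, 0, 0], "jaw": 15},
    {"slide": [0, 0, 0.8], "dr": [0, 0, 0], "jaw": 15},
    {"slide": [0, 0, 0.8], "dr": [0, 0, 0], "jaw": 15},
    {"slide": [0, 0, 0.8], "dr": [0, 0, 0], "jaw": 15},
    {"slide": [0, 0, 0.8], "dr": [0, 0, 0], "jaw": 15},
    {"slide": [0, 0, 0.8], "dr": [0, 0, 0], "jaw": 15},
  ],
)

```text
clock: 20.45
position: [502.6, -396.7, 78.0]
ee_rot: [0.999, 0.036, 0.0, 0.0]
contact_force: [-2.9, 3.5, 5.6]
gripper_width: 27.3
grasp_force: 61.2
```

Emit:
step_arm(
  motion=[
    {"slide": [0, 0, 0], "dr": [0, 0, 0], "jaw": 27},
    {"slide": [0, 0, 0], "dr": [0, 0, 0], "jaw": 29},
    {"slide": [0, 0, 0], "dr": [0, 0, 0], "jaw": 32},
    {"slide": [0, 0, 0], "dr": [0, 0, 0], "jaw": 36},
    {"slide": [0, 0, 0], "dr": [0, 0, 0], "jaw": 42},
    {"slide": [0, 0, 0], "dr": [0, 0, 0], "jaw": 50},
    {"slide": [0, 0, 0], "dr": [0, 0, 0], "jaw": 58},
    {"slide": [0, 0, 0], "dr": [0, 0, 0], "jaw": 62},
  ],
)

```text
clock: 21.45
position: [502.5, -396.6, 77.0]
ee_rot: [0.999, 0.036, 0.0, 0.0]
contact_force: [-0.3, -0.5, -0.6]
gripper_width: 62.1
grasp_force: 0.0
```

Emit:
step_arm(
  motion=[
    {"slide": [0, 0, -5], "dr": [0, 0, 0], "jaw": 62},
    {"slide": [0, 0, -15], "dr": [0, 0, 0], "jaw": 62},
    {"slide": [0, 0, -30], "dr": [0, 0, 0], "jaw": 62},
    {"slide": [0, 0, -50], "dr": [0, 0, 0], "jaw": 62},
    {"slide": [0, 0, -75], "dr": [0, 0, 0], "jaw": 62},
    {"slide": [0, 0, -100], "dr": [0, 0, 0], "jaw": 62},
    {"slide": [0, 0, -120], "dr": [0, 0, 0], "jaw": 62},
    {"slide": [0, 0, -130], "dr": [0, 0, 0], "jaw": 62},
  ],
)

```text
clock: 22.45
position: [503.0, -396.9, 209.6]
ee_rot: [0.999, 0.036, 0.002, 0.001]
contact_force: [-0.5, -0.0, 0.2]
gripper_width: 62.3
grasp_force: 0.0
```

```bash
python3 - <<'E'
from h import *
did([0,0,14.5]);did([0,0,.8]);did([0,0,-130]); s=st()
im=optics.get_image("wrist"); cv2.imwrite("pics/w8.png",im)
# tab: rear face at home - 90 - 74? jig rear end = home-210; bed bare 46 behind tab -> home-164
u=np.array([-.2091,.9779]); H=np.array([496.2,-7.5]); print("tab rear",H-164*u,"behind 24",H-188*u)
rel([520,-100,280],down(np.radians(-77.93)))
E
```

```text
t 22.45 pos [ 503.  -396.9  209.6] cmd [ 502.3 -396.7  208.7] rotErr° [-0.    0.22 -0.02] F [-0.5 -0.   0.2] w 62.3 g 0.0
tab rear [ 530.4924 -167.8756] behind 24 [ 535.5108 -191.3452]
slide [  39.  -294.5  -71.8] dr [ 0.01  0.01 -0.99]
```

View pics/w8.png

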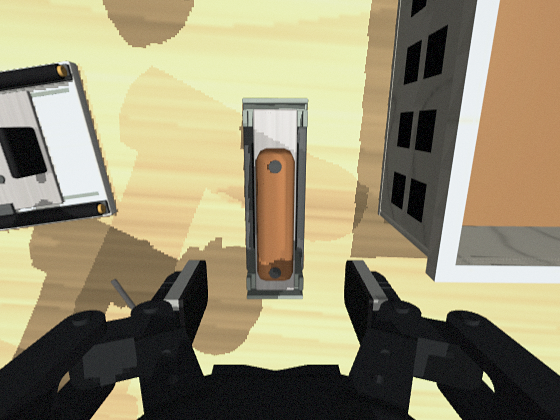

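```bash
python3 - <<'E'
from h import *
rel([545,-60,270.4],down(np.radians(-75.0)))
E
```

```text
slide [  66.8 -332.6  -62.3] dr [ 0.01  0.01 -1.36]
```

Emit:
step_arm(
  motion=[
    {"slide": [6, -30, -15], "dr": [0, 0, -0.1], "jaw": 62},
    {"slide": [17, -85, -30], "dr": [0, 0, -0.3], "jaw": 62},
    {"slide": [28, -140, -45], "dr": [0, 0, -0.5], "jaw": 62},
    {"slide": [39, -195, -55], "dr": [0, 0, -0.8], "jaw": 62},
    {"slide": [50, -250, -62.3], "dr": [0, 0, -1.1], "jaw": 62},
    {"slide": [60, -300, -62.3], "dr": [0, 0, -1.3], "jaw": 62},
    {"slide": [66.8, -332.6, -62.3], "dr": [0, 0, -1.36], "jaw": 62},
    {"slide": [66.8, -332.6, -62.3], "dr": [0, 0, -1.36], "jaw": 62},
  ],
)

```text
clock: 23.5
position: [545.0, -58.0, 268.9]
ee_rot: [0.991, 0.132, -0.0, -0.0]
contact_force: [-0.1, -0.1, 0.2]
gripper_width: 62.0
grasp_force: 0.0
```

```bash
python3 - <<'E'
from h import *
did([66.8,-332.6,-62.3],[0,0,-1.36]); s=st(); im=optics.get_image("wrist"); cv2.imwrite("pics/w9.png",im)
g=cv2.cvtColor(im,cv2.COLOR_BGR2GRAY)
f=lambda *p:np.array(p)*0.7
T=edge(g,f(211,231),f(425,240)); B=edge(g,f(217,358),f(421,364)); L=edge(g,f(207,233),f(213,352)); R=edge(g,f(430,243),f(423,358))
c=np.array([cross(T,L),cross(T,R),cross(B,R),cross(B,L)]); print((c/.7).round(1).tolist())
for z in(26.5,24):
    W=onplane("wrist",c,z,s); print(z,W.round(1).tolist(),"sides",[round(float(np.linalg.norm(W[i]-W[i-1])),1) for i in range(4)],W.mean(0))
u=np.array([-.2091,.9779]); H=np.array([496.2,-7.5]); rel([*(H-190*u),150],down(np.radians(-77.93)))
cv2.imwrite("pics/w9b.png",cv2.resize(im[130:290,130:420],None,fx=2.7,fy=2.7,interpolation=cv2.INTER_CUBIC))
E
```

```text
t 23.5 pos [545.  -58.  268.9] cmd [545.  -60.  270.4] rotErr° [ 0.12  0.01 -0.21] F [-0.1 -0.1  0.2] w 62.0 g 0.0
[[211.0, 229.89999389648438], [433.8999938964844, 242.3000030517578], [424.3999938964844, 366.5], [217.1999969482422, 355.29998779296875]]
26.5 [[531.0, 90.7, 26.5], [568.3, -84.8, 26.5], [462.6, -107.5, 26.5], [425.6, 68.1, 26.5]] sides [107.8, 179.4, 108.1, 179.5] [496.89228978  -8.37609731  26.5       ]
24 [[530.5, 91.5, 24.0], [568.0, -85.1, 24.0], [461.7, -108.0, 24.0], [424.4, 68.8, 24.0]] sides [108.5, 180.6, 108.8, 180.6] [496.14706761  -8.17243011  24.        ]
slide [-43.2 126.2 120.6] dr [0.01 0.01 0.37]
```

View pics/w9b.png

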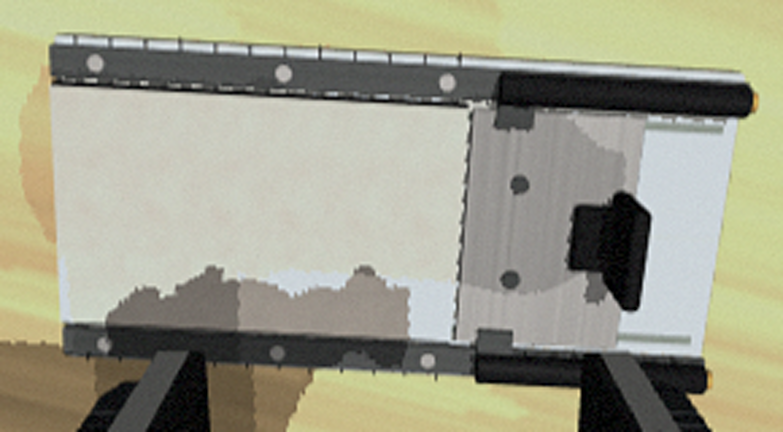

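Emit:
step_arm(
  motion=[
    {"slide": [-5, 14, 5], "dr": [0, 0, 0.1], "jaw": 40},
    {"slide": [-14, 40, 15], "dr": [0, 0, 0.2], "jaw": 20},
    {"slide": [-24, 70, 35], "dr": [0, 0, 0.3], "jaw": 0},
    {"slide": [-34, 100, 60], "dr": [0, 0, 0.37], "jaw": 0},
    {"slide": [-41, 120, 90], "dr": [0, 0, 0.37], "jaw": 0},
    {"slide": [-43.2, 126.2, 110], "dr": [0, 0, 0.37], "jaw": 0},
    {"slide": [-43.2, 126.2, 120], "dr": [0, 0, 0.37], "jaw": 0},
    {"slide": [-43.2, 126.2, 120], "dr": [0, 0, 0.37], "jaw": 0},
  ],
)

```text
clock: 24.55
position: [535.4, -194.0, 148.7]
ee_rot: [0.995, 0.104, -0.001, -0.0]
contact_force: [1.1, -0.5, 0.2]
gripper_width: -0.1
grasp_force: 0.0
```

```bash
python3 - <<'E'
from h import *
did([-43.2,126.2,120],[0,0,.37]); s=st(); im=optics.get_image("wrist"); cv2.imwrite("pics/w10.png",im)
u=np.array([-.2091,.9779]); H=np.array([496.2,-7.5]); rel([*(H-187*u),40],down(np.radians(-77.93)))
E
```

```text
t 24.55 pos [ 535.4 -194.   148.7] cmd [ 535.9 -193.3  150.6] rotErr° [ 0.12 -0.03  0.07] F [ 1.1 -0.5  0.2] w -0.1 g 0.0
slide [ 1.000e-01 -3.200e+00  1.106e+02] dr [ 0.01  0.01 -0.  ]
```

View pics/w10.png

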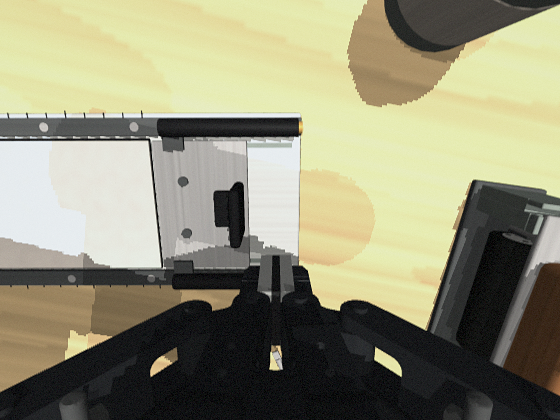

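Emit:
step_arm(
  motion=[
    {"slide": [0, -2, 10], "dr": [0, 0, 0], "jaw": 0},
    {"slide": [0, -2, 28], "dr": [0, 0, 0], "jaw": 0},
    {"slide": [0, -2, 48], "dr": [0, 0, 0], "jaw": 0},
    {"slide": [0, -2, 68], "dr": [0, 0, 0], "jaw": 0},
    {"slide": [0, -2, 86], "dr": [0, 0, 0], "jaw": 0},
    {"slide": [0, -2, 100], "dr": [0, 0, 0], "jaw": 0},
    {"slide": [0, -2, 108], "dr": [0, 0, 0], "jaw": 0},
    {"slide": [0, -2, 110], "dr": [0, 0, 0], "jaw": 0},
  ],
)

```text
clock: 25.6
position: [535.7, -191.1, 39.0]
ee_rot: [0.994, 0.105, -0.0, -0.0]
contact_force: [-0.3, 0.5, 0.1]
gripper_width: 0.1
grasp_force: 0.0
```

Emit:
step_arm(
  motion=[
    {"slide": [0, -3, 0], "dr": [0, 0, 0], "jaw": 0},
    {"slide": [0, -7, 0], "dr": [0, 0, 0], "jaw": 0},
    {"slide": [0, -11, 0], "dr": [0, 0, 0], "jaw": 0},
    {"slide": [0, -16, 0], "dr": [0, 0, 0], "jaw": 0},
    {"slide": [0, -21, 0], "dr": [0, 0, 0], "jaw": 0},
    {"slide": [0, -26, 0], "dr": [0, 0, 0], "jaw": 0},
    {"slide": [0, -31, 0], "dr": [0, 0, 0], "jaw": 0},
    {"slide": [0, -36, 0], "dr": [0, 0, 0], "jaw": 0},
  ],
)

```text
clock: 26.6
position: [528.6, -156.5, 39.9]
ee_rot: [0.994, 0.105, 0.001, 0.001]
contact_force: [0.4, -4.9, 0.7]
gripper_width: -0.2
grasp_force: 3.0
```

```bash
cat >> h.py <<'E'
def along(s):
    u=np.array([-.2091,.9779]); v=np.array(s["position"])[:2]-[496.2,-7.5]; f=np.array(s["contact_force"])[:2]; print("along",v@u,"lat",v@[-u[1],u[0]],"push",-f@u)
E
python3 - <<'E'
from h import *
did([0,-2,110]);did([0,-36,0]); along(st())
# plate sheet end in top view
a=optics.get_image("top"); b=cv2.imread("pics/top0.png"); cv2.imwrite("pics/t11.png",a)
E
```

```text
t 26.6 pos [ 528.6 -156.5   39.9] cmd [ 527.9 -156.4   40.6] rotErr° [ 0.02  0.11 -0.03] F [ 0.4 -4.9  0.7] w -0.2 g 3.0
along -152.48826805159857 lat -0.5433170605930684 push 4.870063342038681
```

Emit:
step_arm(
  motion=[
    {"slide": [0, -4, 0], "dr": [0, 0, 0], "jaw": 0},
    {"slide": [0, -8, 0], "dr": [0, 0, 0], "jaw": 0},
    {"slide": [0, -12, 0], "dr": [0, 0, 0], "jaw": 0},
    {"slide": [0, -16, 0], "dr": [0, 0, 0], "jaw": 0},
    {"slide": [0, -20, 0], "dr": [0, 0, 0], "jaw": 0},
    {"slide": [0, -24, 0], "dr": [0, 0, 0], "jaw": 0},
    {"slide": [0, -26, 0], "dr": [0, 0, 0], "jaw": 0},
    {"slide": [0, -28, 0], "dr": [0, 0, 0], "jaw": 0},
  ],
)

```text
clock: 27.65
position: [522.8, -129.3, 39.8]
ee_rot: [0.994, 0.105, 0.0, 0.001]
contact_force: [1.2, -7.2, 0.5]
gripper_width: 0.2
grasp_force: 3.5
```

```bash
python3 - <<'E'
from h import *
did([0,-28,0]); along(st())
E
```

```text
t 27.65 pos [ 522.8 -129.3   39.8] cmd [ 522.1 -129.    40.5] rotErr° [ 0.03  0.1  -0.03] F [ 1.2 -7.2  0.5] w 0.2 g 3.5
along -124.7093473389096 lat -0.48893996041337573 push 7.34685757417485
```

Slow approach to the stop.

Emit:
step_arm(
  motion=[
    {"slide": [0, -0.8, 0], "dr": [0, 0, 0], "jaw": 0},
    {"slide": [0, -1.6, 0], "dr": [0, 0, 0], "jaw": 0},
    {"slide": [0, -2.4, 0], "dr": [0, 0, 0], "jaw": 0},
    {"slide": [0, -3.2, 0], "dr": [0, 0, 0], "jaw": 0},
    {"slide": [0, -4, 0], "dr": [0, 0, 0], "jaw": 0},
    {"slide": [0, -4.6, 0], "dr": [0, 0, 0], "jaw": 0},
    {"slide": [0, -5, 0], "dr": [0, 0, 0], "jaw": 0},
    {"slide": [0, -5, 0], "dr": [0, 0, 0], "jaw": 0},
  ],
)

```text
clock: 28.65
position: [521.7, -124.5, 39.8]
ee_rot: [0.994, 0.105, 0.0, 0.001]
contact_force: [0.5, -6.4, 0.2]
gripper_width: -0.2
grasp_force: 3.5
```

```bash
python3 - <<'E'
from h import *
did([0,-5,0]); along(st())
E
```

```text
t 28.65 pos [ 521.7 -124.5   39.8] cmd [ 521.  -124.1   40.5] rotErr° [ 0.03  0.1  -0.02] F [ 0.5 -6.4  0.2] w -0.2 g 3.5
along -119.79397504362596 lat -0.49509041934779674 push 6.399874197255519
```

Emit:
step_arm(
  motion=[
    {"slide": [0, -0.4, 0], "dr": [0, 0, 0], "jaw": 0},
    {"slide": [0, -0.8, 0], "dr": [0, 0, 0], "jaw": 0},
    {"slide": [0, -1.2, 0], "dr": [0, 0, 0], "jaw": 0},
    {"slide": [0, -1.6, 0], "dr": [0, 0, 0], "jaw": 0},
    {"slide": [0, -2, 0], "dr": [0, 0, 0], "jaw": 0},
    {"slide": [0, -2, 0], "dr": [0, 0, 0], "jaw": 0},
    {"slide": [0, -2, 0], "dr": [0, 0, 0], "jaw": 0},
    {"slide": [0, -2, 0], "dr": [0, 0, 0], "jaw": 0},
  ],
)

```text
clock: 29.65
position: [521.4, -122.9, 39.8]
ee_rot: [0.994, 0.105, 0.001, 0.001]
contact_force: [1.1, -8.6, -0.4]
gripper_width: -0.2
grasp_force: 4.4
```

Emit:
step_arm(
  motion=[
    {"slide": [0, -0.4, 0], "dr": [0, 0, 0], "jaw": 0},
    {"slide": [0, -0.8, 0], "dr": [0, 0, 0], "jaw": 0},
    {"slide": [0, -1.2, 0], "dr": [0, 0, 0], "jaw": 0},
    {"slide": [0, -1.6, 0], "dr": [0, 0, 0], "jaw": 0},
    {"slide": [0, -1.6, 0], "dr": [0, 0, 0], "jaw": 0},
    {"slide": [0, -1.6, 0], "dr": [0, 0, 0], "jaw": 0},
    {"slide": [0, -1.6, 0], "dr": [0, 0, 0], "jaw": 0},
    {"slide": [0, -1.6, 0], "dr": [0, 0, 0], "jaw": 0},
  ],
)

```text
clock: 30.65
position: [521.4, -122.7, 39.9]
ee_rot: [0.994, 0.105, 0.001, 0.002]
contact_force: [1.9, -15.0, -1.7]
gripper_width: -0.3
grasp_force: 7.8
```

```bash
python3 - <<'E'
from h import *
did([0,-2,0]); did([0,-1.6,0]); along(st())
E
```

```text
t 30.65 pos [ 521.4 -122.7   39.9] cmd [ 520.3 -120.6   40.5] rotErr° [-0.08  0.12 -0.03] F [  1.9 -15.   -1.7] w -0.3 g 7.8
along -117.88204098984173 lat -0.5221598735288495 push 15.03398071053696
```

Emit:
step_arm(
  motion=[
    {"slide": [0, 4, 0], "dr": [0, 0, 0], "jaw": 0},
    {"slide": [0, 12, 0], "dr": [0, 0, 0], "jaw": 0},
    {"slide": [0, 22, 0], "dr": [0, 0, 0], "jaw": 0},
    {"slide": [0, 32, 0], "dr": [0, 0, 0], "jaw": 0},
    {"slide": [0, 42, 0], "dr": [0, 0, 0], "jaw": 0},
    {"slide": [0, 52, 0], "dr": [0, 0, 0], "jaw": 0},
    {"slide": [0, 62, 0], "dr": [0, 0, 0], "jaw": 0},
    {"slide": [0, 72, 0], "dr": [0, 0, 0], "jaw": 0},
  ],
)

```text
clock: 31.65
position: [534.9, -190.9, 38.8]
ee_rot: [0.994, 0.105, -0.001, -0.0]
contact_force: [0.1, -0.2, 0.4]
gripper_width: -0.2
grasp_force: 0.0
```

Emit:
step_arm(
  motion=[
    {"slide": [0, 1, 0], "dr": [0, 0, 0], "jaw": 0},
    {"slide": [0, 1, 0], "dr": [0, 0, 0], "jaw": 0},
    {"slide": [0, 1, -15], "dr": [0, 0, 0], "jaw": 0},
    {"slide": [0, 1, -45], "dr": [0, 0, 0], "jaw": 0},
    {"slide": [0, 1, -85], "dr": [0, 0, 0], "jaw": 0},
    {"slide": [0, 1, -130], "dr": [0, 0, 0], "jaw": 0},
    {"slide": [0, 1, -175], "dr": [0, 0, 0], "jaw": 0},
    {"slide": [0, 1, -210], "dr": [0, 0, 0], "jaw": 0},
  ],
)

```text
clock: 32.65
position: [535.8, -191.3, 253.0]
ee_rot: [0.994, 0.105, 0.002, 0.0]
contact_force: [-0.2, 0.5, -0.8]
gripper_width: 0.0
grasp_force: 0.0
```

```bash
python3 - <<'E'
from h import *
did([0,72,0]);did([0,1,-210]); s=st()
a=optics.get_image("wrist"); cv2.imwrite("pics/w12.png",a); t=optics.get_image("top"); cv2.imwrite("pics/t12.png",t)
g=cv2.cvtColor(a,cv2.COLOR_BGR2GRAY); u=np.array([-.2091,.9779]); H=np.array([496.2,-7.5]); w=np.array([-u[1],u[0]])
# sample profile along the jig's axis (bed +6) through wrist view
i=optics.camera_info("wrist"); K=np.array(i["camera_matrix"]); T=np.array(i["T_tool_cam"]); R=Rn.from_quat(s["ee_rot"]).as_matrix()
def proj(P): 
    c=((P-s["position"])@R-T[:3,3])@T[:3,:3]; c=c*[1,-1,-1]; p=c@K.T; return p[:,:2]/p[:,2:]
def projS(cam,P):
    i=optics.camera_info(cam); V=np.array(i["view"]); c=(P@V[:3,:3].T+V[:3,3])*[1,-1,-1]; p=c@np.array(i["camera_matrix"]).T; return p[:,:2]/p[:,2:]
for lat in(-35,35):
    k=np.arange(-210,200,6); P=np.c_[H+k[:,None]*u+lat*w,np.full(len(k),24.)]
    for n,im,q in(("wrist",a,proj(P)),("top",t,projS("top",P))):
        ok=(q[:,0]>=0)&(q[:,0]<560)&(q[:,1]>=0)&(q[:,1]<420); print(n,lat,[(int(kk),*map(int,im[int(v),int(x)])) for kk,(x,v),o in zip(k,q,ok) if o][::2])
E
```

```text
t 32.65 pos [ 535.8 -191.3  253. ] cmd [ 535.6 -191.6  250.6] rotErr° [ 0.03  0.25 -0.05] F [-0.2  0.5 -0.8] w 0.0 g 0.0
wrist -35 [(-210, 177, 196, 201), (-198, 242, 239, 234), (-186, 243, 241, 236), (-174, 235, 240, 235), (-162, 182, 187, 189), (-150, 180, 183, 186), (-138, 179, 182, 187), (-126, 180, 183, 188), (-114, 174, 178, 181), (-102, 180, 182, 186), (-90, 232, 237, 236), (-78, 230, 235, 235), (-66, 228, 234, 234), (-54, 230, 234, 235), (-42, 226, 231, 231), (-30, 210, 222, 223), (-18, 224, 234, 233), (-6, 242, 240, 236), (6, 241, 238, 233), (18, 242, 240, 236), (30, 242, 239, 233), (42, 241, 239, 233), (54, 241, 239, 235), (66, 241, 239, 234), (78, 242, 239, 234), (90, 242, 240, 234), (102, 240, 237, 233), (114, 241, 239, 234)]
top -35 [(-210, 80, 89, 89), (-198, 74, 82, 82), (-186, 63, 69, 72), (-174, 116, 116, 112), (-162, 131, 131, 131), (-150, 113, 116, 116), (-138, 85, 86, 85), (-126, 134, 134, 136), (-114, 100, 111, 112), (-102, 129, 145, 146), (-90, 137, 152, 155), (-78, 145, 164, 159), (-66, 154, 169, 162), (-54, 157, 169, 159), (-42, 158, 169, 161), (-30, 155, 170,
[... 1139 characters left out ...]
 (-174, 169, 168, 160), (-162, 129, 130, 132), (-150, 127, 131, 126), (-138, 130, 133, 133), (-126, 132, 134, 132), (-114, 143, 144, 145), (-102, 98, 103, 105), (-90, 124, 139, 140), (-78, 133, 149, 151), (-66, 142, 159, 159), (-54, 150, 166, 163), (-42, 156, 172, 162), (-30, 155, 169, 159), (-18, 157, 171, 162), (-6, 154, 171, 163), (6, 150, 166, 162), (18, 145, 161, 163), (30, 136, 152, 154), (42, 119, 135, 136), (54, 107, 121, 122), (66, 138, 138, 132), (78, 176, 170, 161), (90, 177, 172, 163), (102, 175, 170, 161), (114, 177, 171, 162), (126, 174, 168, 161), (138, 179, 172, 164), (150, 105, 147, 162), (162, 108, 153, 163), (174, 107, 151, 162), (186, 105, 150, 163), (198, 106, 150, 161)]
```

```bash
python3 -c "
from bench import arm; print(arm.job_done())"
```

```text
the job is handed in; nothing more can be done
None
```

The sheet is rolled flat, the roller is back in its cradle, the plate stands about 60 mm out of the mouth and the slide has sprung back; handed in at about 33 s, but I viewed 12 pictures, over the limit of 10.

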